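# Hang the headsets on the bench rail against their collars

### The job

Tidy the bench: hang the yellow ear defenders and the blue headphones over the headset rail, one cup on each side of the bar, each slid gently along the bar towards the post until its crown pad comes up against the outer side (the side towards the bar's free end) of the collar of its own colour. Leave both hanging straight, still and clear of the bench, and do not push or knock over anything else.

Things in the scene. Friction and masses are not known exactly. Their poses are not given: they have to be found in the camera images.
- ear_defenders: Ear defenders with yellow cups and black band: rigid arch on two cups, 150 tall, 170 along x (ear to ear), 66 along y. Origin: underside, midway between cups; z up; same after a half turn. Crown pad 50 (x) x 28 (y), top at z 150, grip its upper half across y. Middle of its underside (seat) at z 120; the band slopes down to z 106 at x 42. Cups 108 apart inside. 180 to 360 g.
- headphones: Headphones with blue cups and grey band: rigid arch on two cups, 150 tall, 170 along x (ear to ear), 66 along y. Origin: underside, midway between cups; z up; same after a half turn. Crown pad 50 (x) x 28 (y), top at z 150, grip its upper half across y. Middle of its underside (seat) at z 120; the band slopes down to z 106 at x 42. Cups 108 apart inside. 180 to 360 g.
- ear_defenders_seat (a point): middle of the underside of the ear defenders' crown pad (120 mm above their origin)
- headphones_seat (a point): middle of the underside of the headphones' crown pad (120 mm above their origin)
- rail_stand: fixed headset rail: dark foot 60 x 280 x 12 mm, post 24 x 20 at y -125, top at z 140, and a level steel bar 14 mm thick, axis at z 133, along the stand's y from the post to a free end at y +135. Origin: centre of the foot's underside, on the table
- collar_yellow: fixed yellow stop collar on the bar, 30 mm across, 12 long. Origin: on the bar's axis in its face towards the free end; y along the bar to the free end, z up. A headset against it has its seat at y 14 (half the 28 mm crown pad). Either collar may be the one nearer the post; they stand at least 80 mm apart
- collar_blue: fixed blue stop collar on the bar, same make and axes as the yellow one
- helping_hands: helping-hands holder, 201 mm tall, cast foot 80 x 80, origin under the foot's centre; its cross bar runs along its y, 138 mm overall, at z 190, clips hanging to z 136. Tallest loose thing: go round or well above it
- fuel_gauge: round black gauge, 94 mm in diameter, 56 tall, face up; origin under its centre
- solder_spool: red solder spool, 70 mm in diameter, 50 tall; origin under its centre
- multimeter: yellow multimeter lying flat, 85 x 165 x 46 mm (y long); origin under its centre
- marker_pot: grey pot of markers, 72 mm in diameter, 145 tall; origin under its centre
- screwdriver: screwdriver lying along its x, 190 mm long, 26 thick, handle to -x; origin under its middle
Mind the look-alikes: they are no part of the job. What is shaped like the headphones but orange or turquoise is not meant.

How it is judged:
By the outcome, as a careful person would: the job done as asked, in the order asked, and still so for the second after the job is handed in, with the robot touching nothing.
It also fails if it takes over 67 s, if anything falls off the work surface, if the arm or the gripper's body presses on something with over 40 N, if the wrist force passes 120 N, or if a joint passes its speed limit or range.

### The arm

A 6-joint arm with a two-finger parallel gripper is mounted at the origin on the work surface. World frame = base frame: x ahead of the robot, y to its left, z up, the work surface at z = 0. Lengths are in mm, angles in rad, forces in N, time in s.
With the tool pointing down it reaches from about 300 to 775 mm from the base axis. Payload 14.6 kg.
Tool frame: the origin (TCP) lies between the finger pads; the fingertips stand manip.nose_length ahead of it and the grasp point (between the pads) lies 11 mm behind it (manip.nose_length is the distance from the TCP to the fingertips, in mm); z points along the fingers, y is the line along which they close (so a half turn about z gives the same grasp; the last joint's range is limited). The gripper opens to 94 mm and grips with 3 to 60 N. Pads are 16 mm wide; open, the fingers measure 119 mm over their backs; the gripper's body (75 mm by 177 mm) begins 78 mm behind the grasp point.
Start: joints at [1.183, 0.3, 1.521, -0, 1.321, -0.067], TCP at [173.426, 521.932, 213.446] pointing down, gripper open.
Joint ranges: [-3.03, 3.03], [-0.79, 2.21], [0.23, 2.52], [-1.04, 4.18], [0, 3.07], [-2.55, 2.55]. Speed limits (rad/s): [2.22, 2.22, 2.57, 3.14, 3.14, 3.14].

### API

Orientations are given as [roll, pitch, yaw] about the fixed x, y, z axes, in that order (R = Rz(yaw) Ry(pitch) Rx(roll)).
In Python, from cell import manip, cams, job gives the robot as it stands.
- The arm moves only by the tool jog_arm, never from a script. Its argument "commands" is a list of rows, each an object of numbers: "dx", "dy", "dz": the shift along the tool's x, y, z each as a share of 40 mm, from -1 to 1; "ax", "ay", "az": the turn, a rotation vector about the tool's x, y, z each as a share of 10 degrees, from -1 to 1; "gripper": the closure, from 0 (fully open) to 1 (shut). A call has 1 to 10 rows; each row shifts and turns the commanded pose from where the row before left it, along the tool's axes as they then stand; what a row does not reach is not made up. A row lasts 1/8 s, in which the tool goes at most 62.5 mm and 10.7 degrees, less where a joint would pass 70% of its speed; a pose out of reach is approached as far as the arm can. A call with a number of a shift or a turn outside -1 to 1 is refused whole. A call with a gripper value outside its range is refused whole. The fingers move at their own pace and stop on an object; "squeeze" is the grip in N (left out, the last holds). Time passes only in rows, so rows that do not move let the fingers close. It gives the time, the measured TCP pose, the force, the opening and the grip force at its end, in the units of the state.
- manip.read_state(): the state, without advancing time (a new reading comes with each control period).
- cams.camera(name): name is "scene" or "side" or "wrist"; returns a dict with "image" (400x640x3 uint8, red, green, blue), "fx", "fy", "cx", "cy" (pixels), "world_to_cam" (4x4, takes a point from world to camera coordinates). Camera axes: x right, y down, z forward; pixel columns grow to the right and rows downward; lengths in mm; the calibration is good to about 2 mm. A picture is of the moment at which its call begins. There is no depth.
- job.sign_off(): hands the job in; it is judged then, once.
The state is a dict: "clock": time; "joints": joint angles; "qd": joint speeds; "effort": joint torques, N m; "eef_pos": TCP position; "eef_rot": TCP orientation; "wrist_force": force on the tool from outside, world axes, zero at the start; "moment": the same for the moment, N m; "finger_gap": finger opening in mm; "finger_force": force on a finger pad.
Only numpy, scipy, OpenCV 4.12 (cv2) and the standard library are available. Lean on these libraries where they do the work, as an engineer would, in place of code of your own. Each camera call takes 0.05 s, during which the arm holds its last target. There are 200 camera calls.

## Working session

There is one attempt and no reset: what is moved stays moved. The work goes in short steps, Python scripts to look and compute and a tool call to move; the robot and the scene stay as the last step left them, time stands still between calls to the robot, and variables do not carry over. Pictures are saved under pics/ and viewed, at most 10 in all, crops included, and the job is handed in when it is done.

Besides the shell and the picture viewer there is one more tool, called after ">>>" as a command line: name --argument value ..., lists and objects as JSON in quotes. jog_arm: Moves the arm, as the interface text tells. Shift numbers are shares of 40 mm and turn numbers shares of 10 degrees, none past 1 either way. Its arguments: {"type":"object","properties":{"commands":{"type":"array"},"squeeze":{"type":"number"}},"required":["commands"]}

```bash
ls; mkdir -p pics
python3 - <<'E'
from cell import manip,cams,job
import cv2,numpy as np
for n in ["scene","side"]:
    c=cams.camera(n); cv2.imwrite(f"pics/{n}0.png",c["image"][:,:,::-1])
    np.savez(f"pics/{n}0.npz",**c)
    print(n,c["fx"],c["cx"],c["cy"]); print(np.round(np.linalg.inv(c["world_to_cam"]),3))
print(manip.read_state(), manip.nose_length)
E
```

```text
pics
scene 417.8246002730747 319.82154809560666 187.26477883168576
[[ 7.97000e-01  4.85000e-01 -3.59000e-01  7.93315e+02]
 [ 6.04000e-01 -6.50000e-01  4.62000e-01 -4.19117e+02]
 [-9.00000e-03 -5.85000e-01 -8.11000e-01  9.25708e+02]
 [ 0.00000e+00  0.00000e+00  0.00000e+00  1.00000e+00]]
side 387.36655420847165 317.7413851916187 197.45082846586075
[[ 7.44000e-01 -4.86000e-01  4.59000e-01 -8.98600e+00]
 [-6.68000e-01 -5.55000e-01  4.95000e-01 -4.05612e+02]
 [ 1.40000e-02 -6.75000e-01 -7.38000e-01  8.34512e+02]
 [ 0.00000e+00  0.00000e+00  0.00000e+00  1.00000e+00]]
{'clock': 0.1, 'joints': array([ 1.18338998e+00,  3.00397367e-01,  1.52148775e+00, -2.44839498e-05,
        1.32070300e+00, -6.65665455e-02]), 'qd': array([ 3.00521315e-04, -1.20773085e-03, -2.14838727e-03,  1.05406546e-03,
       -1.03524881e-04, -9.26838860e-05]), 'effort': array([ 2.38920344e-03, -5.32648408e+01, -3.53279901e+01,  7.10353651e-02,
        2.35564588e-02, -8.15371391e-05]), 'eef_pos': array([173.3594519 , 521.73646859, 212.96625326]), 'eef_rot': array([-3.14059782e+00, -4.25517839e-05,  2.82075891e+00]), 'wrist_force': array([ 0.59064271,  0.00961855, -0.9501522 ]), 'moment': array([-0.01305062, -0.006875  , -0.0524884 ]), 'finger_force': 0.0, 'finger_gap': 94.00464896470137} 8.0
```

View pics/scene0.png

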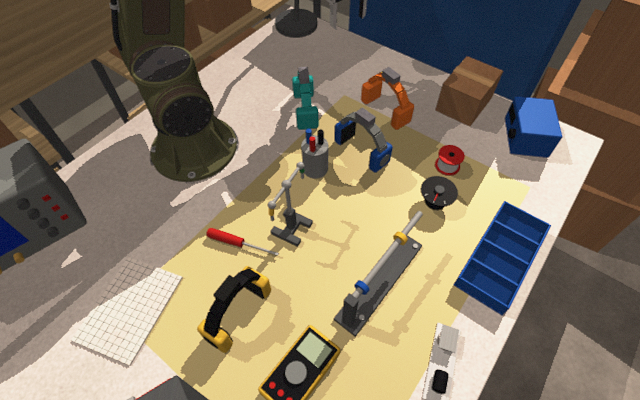

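View pics/side0.png

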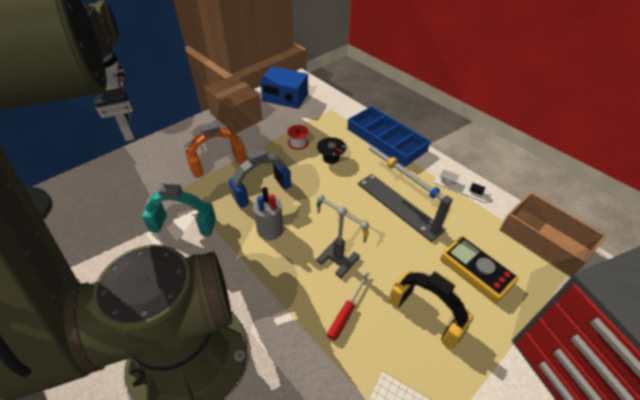

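The scene view shows these candidates:
- **Yellow/black headset:** at about (233,305). The multimeter at (300,365) is also yellow.
- **Blue/grey headset:** at about (365,140).
- **Look-alikes:** turquoise at (305,100) and orange at (388,95).
- **Rail:** runs from the post at (352,305) to the free end at (418,215). The blue collar at (362,287) is nearer the post and the yellow one at (400,238) is further out.

I choose the yellow/black and blue/grey headsets and check them in a close crop.

Run:
```python
import cv2,numpy as np
s=np.load("pics/scene0.npz")["image"][:,:,::-1]; d=np.load("pics/side0.npz")["image"][:,:,::-1]
def cr(i,x,y,w=100,h=100): return cv2.resize(i[y:y+h,x:x+w],(266,266),interpolation=cv2.INTER_CUBIC)
top=np.hstack([cr(s,190,255),cr(s,315,95),cr(s,335,205,100,100)])
bot=np.hstack([cr(d,380,255),cr(d,215,130),cr(d,360,135)])
cv2.imwrite("pics/crop1.png",np.vstack([top,bot]))
```

```text
(no output)
```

View pics/crop1.png

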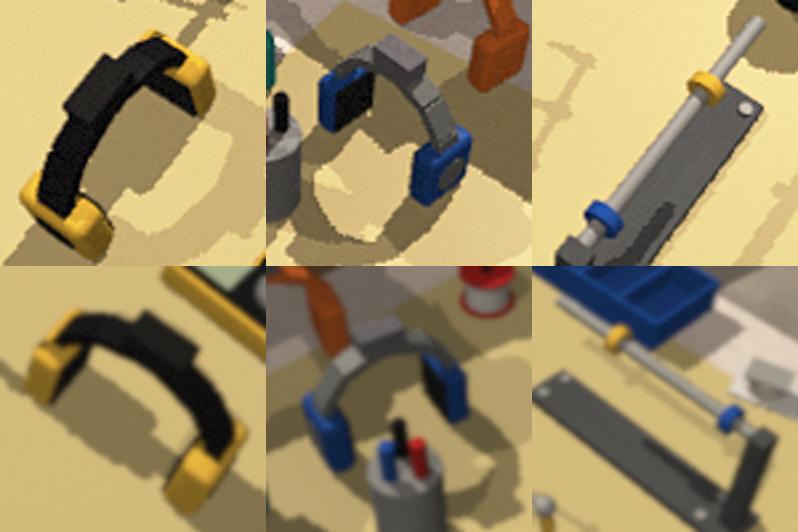

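The crop confirms the choice: yellow cups with a black band, and blue cups with a grey band. The blue collar is next to the post and the yellow one is towards the free end. Now a coarse triangulation.

```bash
cat > h.py <<'E'
import numpy as np,cv2
def ray(c,uv):
    T=np.linalg.inv(c["world_to_cam"]); d=T[:3,:3]@[(uv[0]-c["cx"])/c["fx"],(uv[1]-c["cy"])/c["fy"],1]
    return T[:3,3],d/np.linalg.norm(d)
def cast(c,uv,z):
    o,d=ray(c,uv); return o+d*(z-o[2])/d[2]
def tri(c1,u1,c2,u2):
    o1,d1=ray(c1,u1);o2,d2=ray(c2,u2)
    A=np.stack([d1,-d2],1); t=np.linalg.lstsq(A,o2-o1,rcond=None)[0]
    p,q=o1+d1*t[0],o2+d2*t[1]; return (p+q)/2,np.linalg.norm(p-q)
def proj(c,p):
    q=(c["world_to_cam"]@np.append(p,1))[:3]; return np.array([c["cx"]+c["fx"]*q[0]/q[2],c["cy"]+c["fy"]*q[1]/q[2]])
def blobs(c,lo,hi,box,amin=15):
    x0,y0,x1,y1=box; m=cv2.inRange(cv2.cvtColor(np.ascontiguousarray(c["image"][y0:y1,x0:x1]),cv2.COLOR_RGB2HSV),np.array(lo),np.array(hi))
    n,l,st,ce=cv2.connectedComponentsWithStats(m)
    return [(ce[i]+[x0,y0],st[i,4],st[i,:4]+[x0,y0,0,0]) for i in range(1,n) if st[i,4]>=amin]
E
python3 - <<'E'
from h import *
np.set_printoptions(precision=1,suppress=True)
s=dict(np.load("pics/scene0.npz"));d=dict(np.load("pics/side0.npz"))
print("pads",tri(s,(225.7,287.3),d,(442,283)),tri(s,(365.4,113.8),d,(265,156)))
print("cast150",cast(s,(225.7,287.3),150),cast(d,(442,283),150),cast(s,(365.4,113.8),150),cast(d,(265,156),150))
B=((100,150,40),(125,255,255)); Y=((18,170,110),(30,255,255))
for nm,(lo,hi),b1,b2 in [("ycups",Y,(190,255,280,350),(385,265,475,350)),("bcups",B,(325,105,395,180),(225,145,295,215)),
  ("ycol",Y,(390,225,415,250),(380,150,405,175)),("bcol",B,(350,275,375,300),(425,180,450,205))]:
    for c,b in ((s,b1),(d,b2)): print(nm,blobs(c,lo,hi,b))
E
```

```text
pads (array([ 448.2, -281.4,  150.6]), np.float64(2.922967335767906)) (array([409.8, 262.9, 157.8]), np.float64(19.906829836183306))
cast150 [ 447.8 -279.8  150. ] [ 448.4 -282.7  150. ] [402.  283.4 150. ] [410.8 256.6 150. ]
ycups [(array([259.6, 279.6]), np.int32(177), array([243, 266,  27,  32])), (array([214.6, 335.6]), np.int32(325), array([198, 319,  34,  31]))]
ycups [(array([464.1, 272.7]), np.int32(221), array([449, 265,  26,  21])), (array([398.1, 291.2]), np.int32(256), array([390, 272,  20,  35])), (array([454.8, 332.9]), np.int32(380), array([443, 314,  29,  34]))]
bcups [(array([339.9, 130.8]), np.int32(148), array([335, 121,  18,  23])), (array([378.2, 157.9]), np.int32(273), array([370, 143,  22,  29]))]
bcups [(array([284. , 175.8]), np.int32(147), array([275, 164,  15,  24])), (array([239.7, 193.9]), np.int32(199), array([230, 180,  17,  26])), (array([260.7, 202.1]), np.int32(55), array([258, 197,   6,  13]))]
ycol [(array([400.8, 236.9]), np.int32(83), array([394, 232,  13,  13]))]
ycol [(array([391.3, 161.4]), np.int32(33), array([388, 158,   8,   9]))]
bcol [(array([362.2, 286.4]), np.int32(94), array([355, 281,  14,  13]))]
bcol [(array([433.7, 191.6]), np.int32(28), array([431, 189,   7,   7]))]
```

Run:
```python
from h import *
np.set_printoptions(precision=1,suppress=True)
s=dict(np.load("pics/scene0.npz"));d=dict(np.load("pics/side0.npz"))
yc=tri(s,(400.8,236.9),d,(391.3,161.4)); bc=tri(s,(362.2,286.4),d,(433.7,191.6)); print("col",yc,bc)
for a,z in (((400.8,236.9),140),((362.2,286.4),140)): print(cast(s,a,z))
v=yc[0]-bc[0]; print("bar yaw",np.degrees(np.arctan2(v[1],v[0])),np.linalg.norm(v))
for n,p,q in (("y",((259.6,279.6),(398.1,291.2)),((214.6,335.6),(454.8,332.9))),("y2",((259.6,279.6),(454.8,332.9)),((214.6,335.6),(398.1,291.2))),("b",((339.9,130.8),(239.7,193.9)),((378.2,157.9),(284,175.8))),("b2",((378.2,157.9),(239.7,193.9)),((339.9,130.8),(284,175.8)))):
    A=tri(s,p[0],d,p[1]);B=tri(s,q[0],d,q[1]); w=A[0]-B[0]
    print(n,A,B,(A[0]+B[0])/2,np.degrees(np.arctan2(w[1],w[0])),np.linalg.norm(w))
print(proj(d,np.array([402,283,150])))
# bar free end, foot colours
for (u,v) in ((418,214),(419,213)): print("end",cast(s,(u,v),133))
print("pot top",cast(s,(315,146),115), "hh", cast(s,(291,230),0),cast(s,(288,185),190))
```

```text
col (array([661.5,  30.8, 135.5]), np.float64(0.5652961324062268)) (array([ 657.4, -111.8,  134.2]), np.float64(0.08373378102963494))
[662.3  27.9 140. ]
[ 658.4 -114.1  140. ]
bar yaw 88.35277588706211 142.59846633032774
y (array([ 440. , -200.1,   20.8]), np.float64(7.851336865373119)) (array([ 450.6, -350.3,   27.3]), np.float64(2.594191182037764)) [ 445.3 -275.2   24. ] 94.02699062381893 150.7101147682901
y2 (array([ 448.9, -281.8,   66.1]), np.float64(147.64516046312448)) (array([ 437.7, -279.8,   36.7]), np.float64(142.06148737087008)) [ 443.3 -280.8   51.4] -10.473458373081392 31.581962826792928
b (array([328. , 277.7,  44.3]), np.float64(0.13067534028824024)) (array([469.3, 260. ,  38.6]), np.float64(3.260511657610417)) [398.6 268.8  41.5] 172.86287184018428 142.53220927250482
b2 (array([ 401.2,  412.3, -133.3]), np.float64(29.063708207475837)) (array([396.4, 166.8, 165.9]), np.float64(23.09886713770175)) [398.8 289.5  16.3] 88.8650215027604 387.09555848260277
[256.4 152.5]
end [662. 105. 133.]
end [662.5 108.7 133. ]
pot top [345.  139.9 115. ] hh [405.4 -42.6   0. ] [408.  -36.6 190. ]
```

>>> jog_arm --commands '[{"dz":-1,"gripper":0},{"dz":-1},{"dx":-0.76,"dy":-0.99},{"dx":-0.76,"dy":-0.99},{"dx":-0.76,"dy":-0.99},{"dx":-0.76,"dy":-0.99},{"dx":-0.76,"dy":-0.99},{"dx":-0.76,"dy":-0.99},{"dx":-0.76,"dy":-0.99},{"dx":-0.76,"dy":-0.99}]'

```text
schema error: expected keys dx, dy, dz, ax, ay, az, gripper
```

>>> jog_arm --commands '[{"dx":-0.76,"dy":-0.99},{"dx":-0.76,"dy":-0.99},{"dx":-0.76,"dy":-0.99},{"dx":-0.76,"dy":-0.99},{"dx":-0.76,"dy":-0.99},{"dx":-0.76,"dy":-0.99},{"dx":-0.76,"dy":-0.99},{"dx":-0.76,"dy":-0.99},{"dx":-0.76,"dy":-0.99},{"az":0.97}]'

```text
schema error: expected keys dx, dy, dz, ax, ay, az, gripper
```

>>> jog_arm --commands '[{"az":0.97},{"az":0.97},{"az":0.97},{"az":0.97},{"az":0.97},{"az":0.97},{}]'

```text
schema error: expected keys dx, dy, dz, ax, ay, az, gripper
```

Run:
```python
from cell import manip,cams
import cv2,numpy as np
for n in ("wrist","scene"):
    c=cams.camera(n); cv2.imwrite(f"pics/{n}1.png",c["image"][:,:,::-1]); np.savez(f"pics/{n}1.npz",**c)
print(manip.read_state())
```

```text
{'clock': 0.2, 'joints': array([ 1.18342043e+00,  3.00232804e-01,  1.52131991e+00,  4.08229243e-06,
        1.32069986e+00, -6.65692970e-02]), 'qd': array([ 0.00054619, -0.00154258, -0.00151387,  0.00105168,  0.00190583,
       -0.00060715]), 'effort': array([-7.20971912e-04, -5.31498384e+01, -3.52563679e+01,  7.08285207e-02,
        2.34248926e-02, -4.64768243e-05]), 'eef_pos': array([173.36386461, 521.81073785, 213.12754777]), 'eef_rot': array([-3.14093446e+00, -4.78434439e-05,  2.82078502e+00]), 'wrist_force': array([-0.07700193,  0.46861933, -0.04486239]), 'moment': array([-0.02608835,  0.01971719,  0.00892432]), 'finger_force': 0.0, 'finger_gap': 94.03554088720205}
```

View pics/wrist1.png

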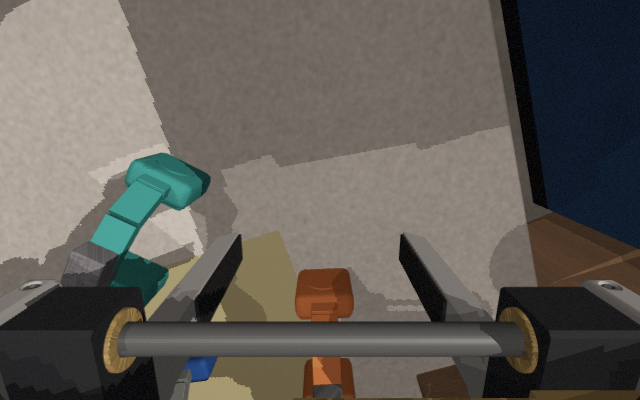

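Each row needs every key, so nothing moved. The wrist view still shows the start pose, with turquoise at (150,190) and orange at (325,290). I'll repeat the moves with full rows.

>>> jog_arm --commands '[{"dx":0,"dy":0,"dz":-1,"ax":0,"ay":0,"az":0,"gripper":0},{"dx":0,"dy":0,"dz":-1,"ax":0,"ay":0,"az":0,"gripper":0},{"dx":-0.76,"dy":-0.99,"dz":0,"ax":0,"ay":0,"az":0,"gripper":0},{"dx":-0.76,"dy":-0.99,"dz":0,"ax":0,"ay":0,"az":0,"gripper":0},{"dx":-0.76,"dy":-0.99,"dz":0,"ax":0,"ay":0,"az":0,"gripper":0},{"dx":-0.76,"dy":-0.99,"dz":0,"ax":0,"ay":0,"az":0,"gripper":0},{"dx":-0.76,"dy":-0.99,"dz":0,"ax":0,"ay":0,"az":0,"gripper":0},{"dx":-0.76,"dy":-0.99,"dz":0,"ax":0,"ay":0,"az":0,"gripper":0},{"dx":-0.76,"dy":-0.99,"dz":0,"ax":0,"ay":0,"az":0,"gripper":0},{"dx":-0.76,"dy":-0.99,"dz":0,"ax":0,"ay":0,"az":0,"gripper":0}]'

```text
clock: 1.45
eef_pos: [304.4, 143.1, 293.5]
eef_rot: [3.141, 0.0, 2.821]
wrist_force: [1.1, -0.4, -0.5]
finger_gap: 94.1
finger_force: 0.0
```

>>> jog_arm --commands '[{"dx":-0.76,"dy":-0.99,"dz":0,"ax":0,"ay":0,"az":0,"gripper":0},{"dx":-0.76,"dy":-0.99,"dz":0,"ax":0,"ay":0,"az":0,"gripper":0},{"dx":-0.76,"dy":-0.99,"dz":0,"ax":0,"ay":0,"az":0,"gripper":0},{"dx":-0.76,"dy":-0.99,"dz":0,"ax":0,"ay":0,"az":0,"gripper":0},{"dx":-0.76,"dy":-0.99,"dz":0,"ax":0,"ay":0,"az":0,"gripper":0},{"dx":-0.76,"dy":-0.99,"dz":0,"ax":0,"ay":0,"az":0,"gripper":0},{"dx":-0.76,"dy":-0.99,"dz":0,"ax":0,"ay":0,"az":0,"gripper":0},{"dx":-0.76,"dy":-0.99,"dz":0,"ax":0,"ay":0,"az":0,"gripper":0},{"dx":-0.76,"dy":-0.99,"dz":0,"ax":0,"ay":0,"az":0,"gripper":0},{"dx":0,"dy":0,"dz":0,"ax":0,"ay":0,"az":0.97,"gripper":0}]'

```text
clock: 2.7
eef_pos: [451.7, -282.3, 292.0]
eef_rot: [3.142, -0.002, 2.647]
wrist_force: [-0.6, 0.6, -0.6]
finger_gap: 94.1
finger_force: 0.0
```

>>> jog_arm --commands '[{"dx":0,"dy":0,"dz":0,"ax":0,"ay":0,"az":0.97,"gripper":0},{"dx":0,"dy":0,"dz":0,"ax":0,"ay":0,"az":0.97,"gripper":0},{"dx":0,"dy":0,"dz":0,"ax":0,"ay":0,"az":0.97,"gripper":0},{"dx":0,"dy":0,"dz":0,"ax":0,"ay":0,"az":0.97,"gripper":0},{"dx":0,"dy":0,"dz":0,"ax":0,"ay":0,"az":0.97,"gripper":0},{"dx":0,"dy":0,"dz":0,"ax":0,"ay":0,"az":0.97,"gripper":0},{"dx":0,"dy":0,"dz":0,"ax":0,"ay":0,"az":0,"gripper":0}]'

```text
clock: 3.58
eef_pos: [451.5, -279.9, 293.3]
eef_rot: [-3.141, -0.0, 1.637]
wrist_force: [0.7, -0.2, 0.5]
finger_gap: 93.9
finger_force: 0.0
```

Run:
```python
from cell import manip,cams
import cv2,numpy as np
from h import *
c=cams.camera("wrist"); cv2.imwrite("pics/wrist2.png",c["image"][:,:,::-1]); np.savez("pics/wrist2.npz",**c)
s=manip.read_state(); print(s["clock"],s["eef_pos"],s["eef_rot"])
print(np.round(np.linalg.inv(c["world_to_cam"]),2),c["fx"],c["cx"],c["cy"], proj(c,np.array([448,-281,150.])))
```

```text
3.625 [ 451.55628477 -279.85958366  293.34549009] [-3.14143473e+00 -1.31259217e-04  1.63945613e+00]
[[ 1.0000e+00  6.0000e-02  2.0000e-02  4.4758e+02]
 [ 7.0000e-02 -9.6000e-01 -2.7000e-01 -2.0052e+02]
 [-0.0000e+00  2.7000e-01 -9.6000e-01  4.6410e+02]
 [ 0.0000e+00  0.0000e+00  0.0000e+00  1.0000e+00]] 324.71972788843686 320.3143054361341 200.5882839741405 [315.57507573 193.23651446]
```

View pics/wrist2.png

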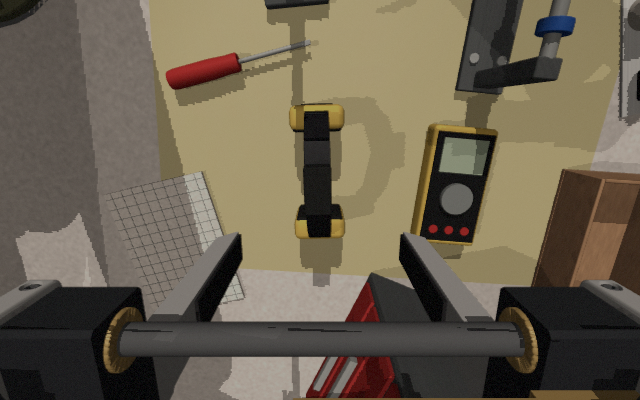

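The wrist view shows the ear defenders at columns 289-344, rows 103-238, lined up with the tool, and the pad near (318,185). I zoom in to get the pad corners.

Run:
```python
import cv2,numpy as np
i=np.load("pics/wrist2.npz")["image"][:,:,::-1][95:245,270:370]
i=np.clip(i.astype(float)*2.2,0,255).astype(np.uint8)
cv2.imwrite("pics/crop2.png",cv2.resize(i,(400,600),interpolation=cv2.INTER_NEAREST))
```

```text
(no output)
```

View pics/crop2.png

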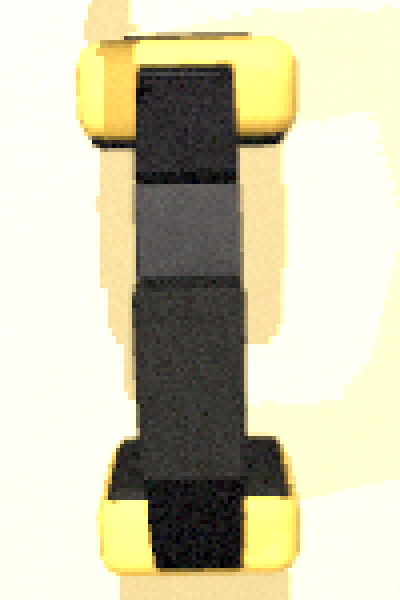

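Run:
```python
from h import *
c=dict(np.load("pics/wrist2.npz")); np.set_printoptions(precision=2,suppress=True)
f=lambda x,y:(270+x/4,95+y/4)
p=cast(c,f(189,382),150); print("pad",p)
for a,b,z in ((f(187.5,90),f(198,520),60),(f(187.5,165),f(190,380),150)):
    A=cast(c,a,z);B=cast(c,b,z);print(A,B,(A+B)/2,np.degrees(np.arctan2(*(A-B)[1::-1])))
for x,y in((133,285),(245,285),(245,480),(133,480)): print(cast(c,f(x,y),150))
```

```text
pad [ 449.49 -278.08  150.  ]
[ 443.87 -209.89   60.  ] [ 455.96 -346.91   60.  ] [ 449.92 -278.4    60.  ] 95.04230987740547
[ 445.78 -225.06  150.  ] [ 449.71 -277.56  150.  ] [ 447.74 -251.31  150.  ] 94.27586055247687
[ 434.32 -254.67  150.  ]
[ 461.58 -252.88  150.  ]
[ 465.32 -302.75  150.  ]
[ 436.9  -304.62  150.  ]
```

>>> jog_arm --commands '[{"dx":0.04,"dy":-0.05,"dz":0.95,"ax":0,"ay":0,"az":0,"gripper":0},{"dx":0,"dy":0,"dz":0.95,"ax":0,"ay":0,"az":0,"gripper":0},{"dx":0,"dy":0,"dz":0.95,"ax":0,"ay":0,"az":0,"gripper":0},{"dx":0,"dy":0,"dz":0.5,"ax":0,"ay":0,"az":0,"gripper":0},{"dx":0,"dy":0,"dz":0.43,"ax":0,"ay":0,"az":0,"gripper":0},{"dx":0,"dy":0,"dz":0,"ax":0,"ay":0,"az":0,"gripper":0.4},{"dx":0,"dy":0,"dz":0,"ax":0,"ay":0,"az":0,"gripper":0.6},{"dx":0,"dy":0,"dz":0,"ax":0,"ay":0,"az":0,"gripper":0.75},{"dx":0,"dy":0,"dz":0,"ax":0,"ay":0,"az":0,"gripper":0.85}]' --squeeze 20

```text
clock: 4.75
eef_pos: [449.6, -278.5, 142.8]
eef_rot: [3.141, 0.001, 1.636]
wrist_force: [0.1, -0.1, 1.0]
finger_gap: 57.4
finger_force: 0.0
```

>>> jog_arm --commands '[{"dx":0,"dy":0,"dz":0,"ax":0,"ay":0,"az":0,"gripper":0.85},{"dx":0,"dy":0,"dz":0,"ax":0,"ay":0,"az":0,"gripper":0.85},{"dx":0,"dy":0,"dz":0,"ax":0,"ay":0,"az":0,"gripper":0.85},{"dx":0,"dy":0,"dz":0,"ax":0,"ay":0,"az":0,"gripper":0.85}]'

```text
clock: 5.25
eef_pos: [449.5, -278.4, 142.2]
eef_rot: [-3.142, -0.0, 1.636]
wrist_force: [-0.5, 0.5, -0.4]
finger_gap: 27.8
finger_force: 19.8
```

>>> jog_arm --commands '[{"dx":0,"dy":0,"dz":-0.3,"ax":0,"ay":0,"az":0,"gripper":0.85},{"dx":0,"dy":0,"dz":-0.9,"ax":0,"ay":0,"az":0,"gripper":0.85},{"dx":0,"dy":0,"dz":-0.9,"ax":0,"ay":0,"az":0,"gripper":0.85},{"dx":0,"dy":0,"dz":-0.9,"ax":0,"ay":0,"az":0,"gripper":0.85},{"dx":0,"dy":0,"dz":-0.9,"ax":0,"ay":0,"az":0,"gripper":0.85},{"dx":0,"dy":0,"dz":-0.8,"ax":0,"ay":0,"az":-0.46,"gripper":0.85},{"dx":0,"dy":0,"dz":0,"ax":0,"ay":0,"az":-1,"gripper":0.85},{"dx":0,"dy":0,"dz":0,"ax":0,"ay":0,"az":-1,"gripper":0.85},{"dx":0,"dy":0,"dz":0,"ax":0,"ay":0,"az":-1,"gripper":0.85},{"dx":0,"dy":0,"dz":0,"ax":0,"ay":0,"az":-1,"gripper":0.85}]'

```text
clock: 6.5
eef_pos: [449.3, -278.3, 330.8]
eef_rot: [3.142, 0.0, 2.42]
wrist_force: [0.2, -0.1, -2.0]
finger_gap: 27.8
finger_force: 19.9
```

>>> jog_arm --commands '[{"dx":0,"dy":0,"dz":0,"ax":0,"ay":0,"az":-1,"gripper":0.85},{"dx":0,"dy":0,"dz":0,"ax":0,"ay":0,"az":-1,"gripper":0.85},{"dx":0,"dy":0,"dz":0,"ax":0,"ay":0,"az":-1,"gripper":0.85},{"dx":0,"dy":0,"dz":0,"ax":0,"ay":0,"az":-1,"gripper":0.85},{"dx":0,"dy":0,"dz":0,"ax":0,"ay":0,"az":0,"gripper":0.85}]'

```text
clock: 7.12
eef_pos: [449.4, -278.3, 330.7]
eef_rot: [-3.142, 0.0, 3.111]
wrist_force: [-0.5, -0.6, -2.0]
finger_gap: 27.8
finger_force: 19.9
```

>>> jog_arm --commands '[{"dx":-0.564,"dy":0.983,"dz":0,"ax":0,"ay":0,"az":0,"gripper":0.85},{"dx":-0.564,"dy":0.983,"dz":0,"ax":0,"ay":0,"az":0,"gripper":0.85},{"dx":-0.564,"dy":0.983,"dz":0,"ax":0,"ay":0,"az":0,"gripper":0.85},{"dx":-0.564,"dy":0.983,"dz":0,"ax":0,"ay":0,"az":0,"gripper":0.85},{"dx":-0.564,"dy":0.983,"dz":0,"ax":0,"ay":0,"az":0,"gripper":0.85},{"dx":-0.564,"dy":0.983,"dz":0,"ax":0,"ay":0,"az":0,"gripper":0.85},{"dx":-0.564,"dy":0.983,"dz":0,"ax":0,"ay":0,"az":0,"gripper":0.85},{"dx":-0.564,"dy":0.983,"dz":0,"ax":0,"ay":0,"az":0,"gripper":0.85},{"dx":-0.564,"dy":0.983,"dz":0,"ax":0,"ay":0,"az":0,"gripper":0.85},{"dx":0,"dy":0,"dz":0,"ax":0,"ay":0,"az":0,"gripper":0.85}]'

```text
clock: 8.38
eef_pos: [663.4, 72.0, 329.2]
eef_rot: [3.141, -0.002, 3.111]
wrist_force: [-0.5, -0.4, -3.5]
finger_gap: 27.7
finger_force: 20.0
```

Run:
```python
from cell import manip,cams
from h import *
np.set_printoptions(precision=1,suppress=True)
w=cams.camera("wrist"); np.savez("pics/wrist3.npz",**w); sc=cams.camera("scene")
s=manip.read_state(); print(s["clock"],s["eef_pos"],s["eef_rot"])
big=cv2.resize(sc["image"][150:310,300:480],(720,640))[:600]
cv2.imwrite("pics/m3.png",np.hstack([big[:600,:400][:400],w["image"]])[:, :,::-1][:, :800] if 0 else w["image"][:,:,::-1])
# bar edges in the initial scene picture: refine bar line by gray-profile across the predicted line at z133
c=dict(np.load("pics/scene0.npz")); hsv=cv2.cvtColor(c["image"],cv2.COLOR_RGB2HSV)
for y in (-95,-80,-60,-40,-20,0,60,75,90):
    xs=np.arange(630,690,0.5); x0=657.4+(y+112)*.0288
    P=np.array([proj(c,np.array([x,y,133.])) for x in xs]).astype(np.float32)
    S=cv2.remap(hsv[:,:,1],P[:,0].reshape(1,-1),P[:,1].reshape(1,-1),cv2.INTER_LINEAR)[0]
    m=xs[S<60]; print(y,x0,m.min() if len(m) else None,m.max() if len(m) else None,len(m)/2, np.round(S[::8]))
```

```text
8.475 [662.7  69.4 330. ] [-3.1 -0.   3.1]
-95 657.8896 651.5 689.5 38.5 [96 96 96 98 97 84 26 25 27 16 16 16 12 18 15]
-80 658.3216 652.0 689.5 38.0 [96 95 95 94 96 91 24 30 25 17 20 16 14 15  8]
-60 658.8976 652.0 689.5 38.0 [96 96 97 95 96 95 27 29 25 18 15 14 17 20 16]
-40 659.4736 653.0 689.5 37.0 [94 93 95 93 96 95 30 27 28 21 15 17  9 19 16]
-20 660.0495999999999 653.5 689.5 36.5 [93 91 95 93 92 94 41 27 27 24 18 16 21 16 13]
0 660.6256 654.0 689.5 36.0 [92 93 94 94 94 92 54 27 25 28 20 19 17 16 13]
60 662.3536 656.0 667.5 12.0 [89 88 88 87 87 86 87 22 28 29 94 86 86 87 87]
75 662.7855999999999 656.0 668.5 13.0 [ 88  87  87  88  87  87  89  27  27  25  91 106 109 108 113]
90 663.2176 656.0 669.0 13.5 [ 89  86  87  83 107 107  99  29  28  26  83 109 109 108 108]
```

View pics/m3.png

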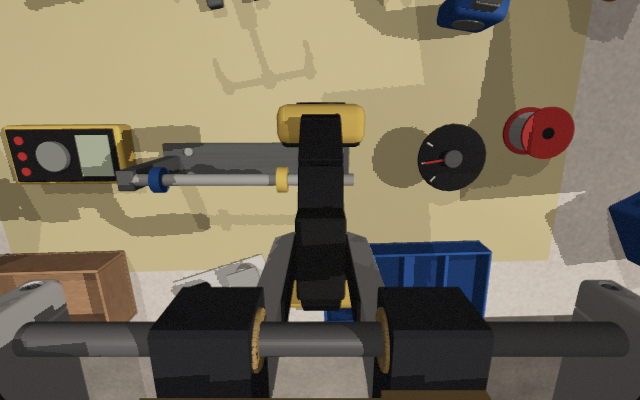

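The wrist view shows the bar running under the held band: blue collar at (158,180), yellow collar at (282,180), free end at (353,180), gauge at (452,157).

Run:
```python
from h import *
np.set_printoptions(precision=1,suppress=True)
c=dict(np.load("pics/wrist3.npz")); s=dict(np.load("pics/scene0.npz"))
print("gauge L/ctr",cast(c,(418,157),50),cast(c,(452,157),56),cast(s,(439,188),56))
for n,u in(("end",(353.5,180)),("yR",(288,180)),("yL",(276,180)),("bR",(168,180)),("bL",(149,180))): print(n,cast(c,u,138))
```

```text
gauge L/ctr [653. 209.  50.] [653.6 253.7  56. ] [653.4 256.9  56. ]
end [663.9 110.8 138. ]
yR [661.6  36.3 138. ]
yL [661.1  22.7 138. ]
bR [ 657.3 -100.   138. ]
bL [ 656.6 -121.6  138. ]
```

>>> jog_arm --commands '[{"dx":0,"dy":0,"dz":0.8,"ax":0,"ay":0,"az":0,"gripper":0.85},{"dx":0,"dy":0,"dz":0.8,"ax":0,"ay":0,"az":0,"gripper":0.85},{"dx":0,"dy":0,"dz":0.8,"ax":0,"ay":0,"az":0,"gripper":0.85},{"dx":0,"dy":0,"dz":0.8,"ax":0,"ay":0,"az":0,"gripper":0.85},{"dx":0,"dy":0,"dz":0.5,"ax":0,"ay":0,"az":0,"gripper":0.85},{"dx":0,"dy":0,"dz":0.3,"ax":0,"ay":0,"az":0,"gripper":0.85},{"dx":0,"dy":0,"dz":0.1,"ax":0,"ay":0,"az":0,"gripper":0.85},{"dx":0,"dy":0,"dz":0,"ax":0,"ay":0,"az":0,"gripper":0.85}]'

```text
clock: 9.48
eef_pos: [663.0, 69.1, 166.9]
eef_rot: [3.142, 0.001, 3.112]
wrist_force: [0.1, -0.7, -3.1]
finger_gap: 27.7
finger_force: 20.0
```

>>> jog_arm --commands '[{"dx":0,"dy":0,"dz":0.02,"ax":0,"ay":0,"az":0,"gripper":0.85},{"dx":0,"dy":0,"dz":0.02,"ax":0,"ay":0,"az":0,"gripper":0.85},{"dx":0,"dy":0,"dz":0,"ax":0,"ay":0,"az":0,"gripper":0.85}]'

```text
clock: 9.85
eef_pos: [662.8, 69.4, 164.8]
eef_rot: [-3.142, 0.0, 3.112]
wrist_force: [-0.6, -0.3, -3.4]
finger_gap: 27.7
finger_force: 20.0
```

>>> jog_arm --commands '[{"dx":0,"dy":0,"dz":0.02,"ax":0,"ay":0,"az":0,"gripper":0.85},{"dx":0,"dy":0,"dz":0.02,"ax":0,"ay":0,"az":0,"gripper":0.85},{"dx":0,"dy":0,"dz":0.01,"ax":0,"ay":0,"az":0,"gripper":0.85},{"dx":0,"dy":0,"dz":0,"ax":0,"ay":0,"az":0,"gripper":0.85}]'

```text
clock: 10.35
eef_pos: [662.8, 69.4, 162.6]
eef_rot: [-3.142, -0.0, 3.112]
wrist_force: [0.0, -0.3, -2.0]
finger_gap: 27.7
finger_force: 20.0
```

>>> jog_arm --commands '[{"dx":0,"dy":0,"dz":0.01,"ax":0,"ay":0,"az":0,"gripper":0.85},{"dx":0,"dy":0,"dz":0,"ax":0,"ay":0,"az":0,"gripper":0.85}]'

```text
clock: 10.6
eef_pos: [662.8, 69.4, 162.2]
eef_rot: [-3.142, -0.0, 3.112]
wrist_force: [0.2, 0.5, -3.3]
finger_gap: 27.8
finger_force: 20.0
```

>>> jog_arm --commands '[{"dx":0,"dy":0,"dz":0.01,"ax":0,"ay":0,"az":0,"gripper":0.85},{"dx":0,"dy":0,"dz":0.01,"ax":0,"ay":0,"az":0,"gripper":0.85},{"dx":0,"dy":0,"dz":0,"ax":0,"ay":0,"az":0,"gripper":0.85}]'

```text
clock: 10.98
eef_pos: [662.9, 69.4, 162.0]
eef_rot: [-3.142, 0.001, 3.112]
wrist_force: [-1.9, -0.2, 4.3]
finger_gap: 28.0
finger_force: 20.0
```

>>> jog_arm --commands '[{"dx":0,"dy":0,"dz":-0.01,"ax":0,"ay":0,"az":0,"gripper":0.85},{"dx":0,"dy":-0.05,"dz":0,"ax":0,"ay":0,"az":0,"gripper":0.85},{"dx":0,"dy":-0.05,"dz":0,"ax":0,"ay":0,"az":0,"gripper":0.85},{"dx":0,"dy":-0.05,"dz":0,"ax":0,"ay":0,"az":0,"gripper":0.85},{"dx":0,"dy":-0.05,"dz":0,"ax":0,"ay":0,"az":0,"gripper":0.85},{"dx":0,"dy":-0.05,"dz":0,"ax":0,"ay":0,"az":0,"gripper":0.85},{"dx":0,"dy":-0.05,"dz":0,"ax":0,"ay":0,"az":0,"gripper":0.85},{"dx":0,"dy":-0.05,"dz":0,"ax":0,"ay":0,"az":0,"gripper":0.85},{"dx":0,"dy":0,"dz":0,"ax":0,"ay":0,"az":0,"gripper":0.85}]'

```text
clock: 12.1
eef_pos: [662.5, 55.1, 162.0]
eef_rot: [-3.141, 0.0, 3.112]
wrist_force: [0.4, 3.8, 6.1]
finger_gap: 27.5
finger_force: 20.0
```

>>> jog_arm --commands '[{"dx":0,"dy":-0.03,"dz":0,"ax":0,"ay":0,"az":0,"gripper":0.85},{"dx":0,"dy":-0.03,"dz":0,"ax":0,"ay":0,"az":0,"gripper":0.85},{"dx":0,"dy":0,"dz":0,"ax":0,"ay":0,"az":0,"gripper":0.85}]'

```text
clock: 12.48
eef_pos: [662.4, 52.9, 162.0]
eef_rot: [-3.142, 0.0, 3.112]
wrist_force: [-0.9, 2.9, 3.8]
finger_gap: 28.1
finger_force: 20.0
```

Only friction drag so far. I continue in 1 mm steps until the force rises.

>>> jog_arm --commands '[{"dx":0,"dy":-0.025,"dz":-0.003,"ax":0,"ay":0,"az":0,"gripper":0.85},{"dx":0,"dy":-0.025,"dz":0,"ax":0,"ay":0,"az":0,"gripper":0.85},{"dx":0,"dy":0,"dz":0,"ax":0,"ay":0,"az":0,"gripper":0.85}]'

```text
clock: 12.85
eef_pos: [662.3, 50.8, 162.1]
eef_rot: [-3.141, 0.0, 3.112]
wrist_force: [-0.2, 3.6, 4.4]
finger_gap: 27.7
finger_force: 20.0
```

>>> jog_arm --commands '[{"dx":0,"dy":-0.015,"dz":0,"ax":0,"ay":0,"az":0,"gripper":0.85},{"dx":0,"dy":-0.015,"dz":0,"ax":0,"ay":0,"az":0,"gripper":0.85},{"dx":0,"dy":0,"dz":0,"ax":0,"ay":0,"az":0,"gripper":0.85}]'

```text
clock: 13.22
eef_pos: [662.3, 49.8, 162.0]
eef_rot: [3.142, 0.0, 3.112]
wrist_force: [0.3, 3.9, 4.8]
finger_gap: 27.9
finger_force: 20.0
```

>>> jog_arm --commands '[{"dx":0,"dy":-0.015,"dz":0,"ax":0,"ay":0,"az":0,"gripper":0.85},{"dx":0,"dy":-0.015,"dz":0,"ax":0,"ay":0,"az":0,"gripper":0.85},{"dx":0,"dy":0,"dz":0,"ax":0,"ay":0,"az":0,"gripper":0.85}]'

```text
clock: 13.6
eef_pos: [662.2, 48.5, 162.0]
eef_rot: [3.142, 0.0, 3.112]
wrist_force: [0.6, 4.8, 5.4]
finger_gap: 27.5
finger_force: 20.0
```

>>> jog_arm --commands '[{"dx":0,"dy":-0.015,"dz":0,"ax":0,"ay":0,"az":0,"gripper":0.85},{"dx":0,"dy":-0.015,"dz":0,"ax":0,"ay":0,"az":0,"gripper":0.85},{"dx":0,"dy":0,"dz":0,"ax":0,"ay":0,"az":0,"gripper":0.85}]'

```text
clock: 13.98
eef_pos: [662.2, 47.9, 162.0]
eef_rot: [3.141, 0.0, 3.113]
wrist_force: [0.5, 6.3, 4.8]
finger_gap: 27.7
finger_force: 20.0
```

>>> jog_arm --commands '[{"dx":0,"dy":-0.01,"dz":0,"ax":0,"ay":0,"az":0,"gripper":0.85},{"dx":0,"dy":-0.01,"dz":0,"ax":0,"ay":0,"az":0,"gripper":0.85},{"dx":0,"dy":0,"dz":0,"ax":0,"ay":0,"az":0,"gripper":0.85}]'

```text
clock: 14.35
eef_pos: [662.2, 47.8, 162.0]
eef_rot: [3.14, 0.0, 3.113]
wrist_force: [0.8, 11.4, 4.7]
finger_gap: 27.8
finger_force: 20.0
```

>>> jog_arm --commands '[{"dx":0,"dy":0.022,"dz":0,"ax":0,"ay":0,"az":0,"gripper":0.85},{"dx":0,"dy":0,"dz":-0.005,"ax":0,"ay":0,"az":0,"gripper":0.85},{"dx":0,"dy":0,"dz":0,"ax":0,"ay":0,"az":0,"gripper":0.85}]'

```text
clock: 14.72
eef_pos: [662.2, 47.9, 162.0]
eef_rot: [3.141, -0.0, 3.113]
wrist_force: [1.6, 7.4, 3.3]
finger_gap: 27.7
finger_force: 20.0
```

>>> jog_arm --commands '[{"dx":0,"dy":0.01,"dz":0,"ax":0,"ay":0,"az":0,"gripper":0.85},{"dx":0,"dy":0,"dz":0,"ax":0,"ay":0,"az":0,"gripper":0.85}]'

```text
clock: 14.98
eef_pos: [662.2, 47.9, 162.0]
eef_rot: [3.141, -0.0, 3.112]
wrist_force: [0.2, 4.3, 2.8]
finger_gap: 27.5
finger_force: 20.0
```

>>> jog_arm --commands '[{"dx":0,"dy":0,"dz":0,"ax":0,"ay":0,"az":0,"gripper":0.5},{"dx":0,"dy":0,"dz":0,"ax":0,"ay":0,"az":0,"gripper":0.4},{"dx":0,"dy":0,"dz":0,"ax":0,"ay":0,"az":0,"gripper":0.4},{"dx":0,"dy":0,"dz":0,"ax":0,"ay":0,"az":0,"gripper":0.4}]'

```text
clock: 15.48
eef_pos: [662.1, 47.7, 162.0]
eef_rot: [-3.141, -0.0, 3.112]
wrist_force: [0.1, 0.1, -0.0]
finger_gap: 56.0
finger_force: 0.0
```

>>> jog_arm --commands '[{"dx":0,"dy":0,"dz":-0.3,"ax":0,"ay":0,"az":0,"gripper":0.4},{"dx":0,"dy":0,"dz":-0.9,"ax":0,"ay":0,"az":0,"gripper":0.4},{"dx":0,"dy":0,"dz":-1,"ax":0,"ay":0,"az":0,"gripper":0.2},{"dx":0.96,"dy":0.79,"dz":-1,"ax":0,"ay":0,"az":0,"gripper":0},{"dx":0.96,"dy":0.79,"dz":0,"ax":0,"ay":0,"az":0,"gripper":0},{"dx":0.96,"dy":0.79,"dz":0,"ax":0,"ay":0,"az":0,"gripper":0},{"dx":0.96,"dy":0.79,"dz":0,"ax":0,"ay":0,"az":0,"gripper":0},{"dx":0.96,"dy":0.79,"dz":0,"ax":0,"ay":0,"az":0,"gripper":0},{"dx":0.96,"dy":0.79,"dz":0,"ax":0,"ay":0,"az":0,"gripper":0},{"dx":0.96,"dy":0.79,"dz":0,"ax":0,"ay":0,"az":0,"gripper":0}]'

```text
clock: 16.73
eef_pos: [399.5, 277.0, 290.4]
eef_rot: [3.141, 0.001, 3.112]
wrist_force: [0.6, 0.3, 1.3]
finger_gap: 94.2
finger_force: 0.0
```

>>> jog_arm --commands '[{"dx":0,"dy":0,"dz":0,"ax":0,"ay":0,"az":0.6,"gripper":0},{"dx":0,"dy":0,"dz":0,"ax":0,"ay":0,"az":0,"gripper":0}]'

```text
clock: 16.98
eef_pos: [400.6, 276.4, 290.2]
eef_rot: [3.141, 0.001, 3.009]
wrist_force: [0.2, 0.4, -0.3]
finger_gap: 94.1
finger_force: 0.0
```

Run:
```python
from cell import manip,cams
from h import *
w=cams.camera("wrist"); np.savez("pics/wrist4.npz",**w); sc=cams.camera("scene");np.savez("pics/scene4.npz",**sc)
s=manip.read_state(); print(s["clock"],s["eef_pos"],s["eef_rot"])
p=proj(w,np.array([400,278,150.])); print(p)
x0,y0=int(max(0,min(440,p[0]-100))),int(max(0,min(250,p[1]-75))); print(x0,y0)
a=cv2.resize(w["image"][y0:y0+150,x0:x0+200],(800,600)); a=a[:,:,::-1]
b=cv2.resize(sc["image"][190:310,330:450],(480,480))[:,:,::-1]
cv2.imwrite("pics/w4.png",a); cv2.imwrite("pics/s4.png",b)
```

```text
17.075 [401.03329297 275.93502684 289.80669575] [3.14128386e+00 4.85938792e-04 3.00934615e+00]
[320.65570188 190.32298192]
220 115
```

View pics/w4.png

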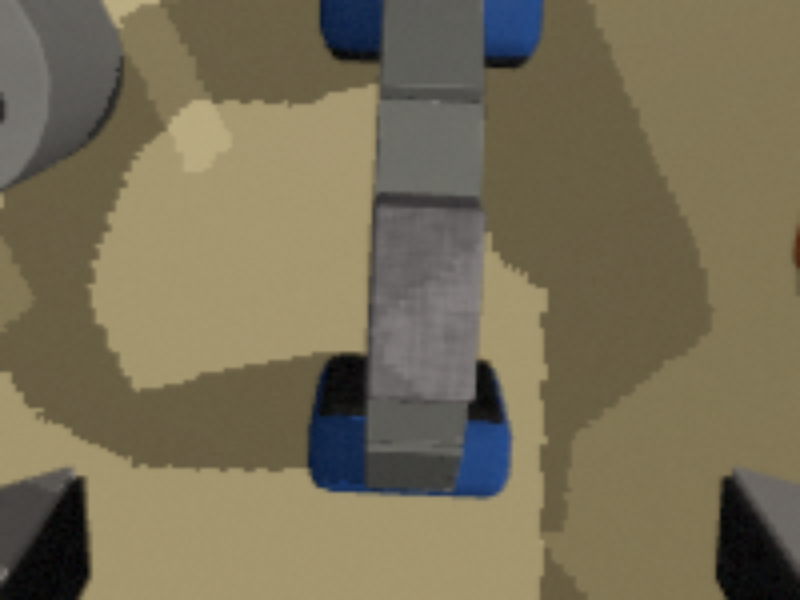

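View pics/s4.png

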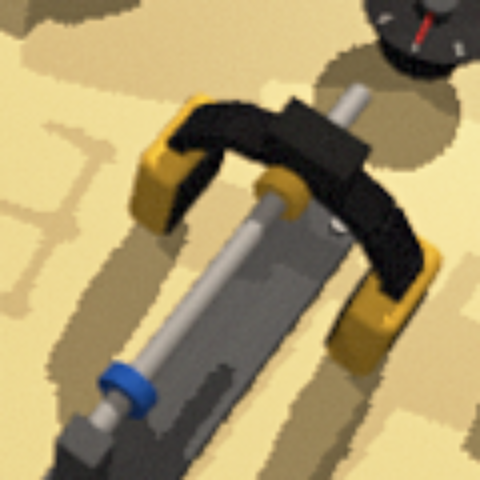

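The headphones pad lies at crop (367-483, 205-400), and the pot is to its left, clear of the fingers. The ear defenders hang at the yellow collar, level, with the pad against its outer face.

Run:
```python
from h import *
c=dict(np.load("pics/wrist4.npz")); np.set_printoptions(precision=2,suppress=True)
f=lambda x,y:(220+x/4,115+y/4)
P=np.array([cast(c,f(*q),150) for q in((377,207),(483,207),(474,400),(367,398))]); print(P,P.mean(0))
for a,b in((0,3),(1,2)): v=P[b]-P[a]; v=v if v[0]<0 else -v; print(np.degrees(np.arctan2(v[1],v[0])),np.linalg.norm(v))
# pot extent and tool-frame correction
print("pot right edge",cast(c,f(122,60),145),cast(c,f(122,60),90))
t=P.mean(0)[:2]-[401.03,275.94]; y=3.0093
print("dx,dy",t@[np.cos(y),np.sin(y)],t@[np.sin(y),-np.cos(y)])
```

```text
[[375.93 274.97 150.  ]
 [379.33 300.36 150.  ]
 [427.76 292.43 150.  ]
 [423.66 265.79 150.  ]] [401.67 283.39 150.  ]
169.1184864948954 48.60408212690685
170.70686384793967 49.08019825754138
pot right edge [333.72 219.45 145.  ] [335.48 207.59  90.  ]
dx,dy 0.35044814009113445 7.465978687943938
```

>>> jog_arm --commands '[{"dx":0.01,"dy":0.185,"dz":0,"ax":0,"ay":0,"az":0.2,"gripper":0.3},{"dx":0,"dy":0,"dz":0.95,"ax":0,"ay":0,"az":0,"gripper":0.3},{"dx":0,"dy":0,"dz":0.95,"ax":0,"ay":0,"az":0,"gripper":0.3},{"dx":0,"dy":0,"dz":0.9,"ax":0,"ay":0,"az":0,"gripper":0.3},{"dx":0,"dy":0,"dz":0.5,"ax":0,"ay":0,"az":0,"gripper":0.3},{"dx":0,"dy":0,"dz":0.39,"ax":0,"ay":0,"az":0,"gripper":0.3},{"dx":0,"dy":0,"dz":0,"ax":0,"ay":0,"az":0,"gripper":0.5},{"dx":0,"dy":0,"dz":0,"ax":0,"ay":0,"az":0,"gripper":0.85},{"dx":0,"dy":0,"dz":0,"ax":0,"ay":0,"az":0,"gripper":0.85},{"dx":0,"dy":0,"dz":0,"ax":0,"ay":0,"az":0,"gripper":0.85}]' --squeeze 20

```text
clock: 18.32
eef_pos: [401.5, 283.6, 142.2]
eef_rot: [3.141, 0.001, 2.973]
wrist_force: [0.1, 0.2, 0.4]
finger_gap: 29.2
finger_force: 0.4
```

>>> jog_arm --commands '[{"dx":0,"dy":0,"dz":0,"ax":0,"ay":0,"az":0,"gripper":0.85},{"dx":0,"dy":0,"dz":0,"ax":0,"ay":0,"az":0,"gripper":0.85},{"dx":0,"dy":0,"dz":0,"ax":0,"ay":0,"az":0,"gripper":0.85}]'

```text
clock: 18.7
eef_pos: [401.5, 283.6, 142.1]
eef_rot: [3.141, 0.001, 2.973]
wrist_force: [-0.9, -0.6, 5.2]
finger_gap: 27.9
finger_force: 20.0
```

>>> jog_arm --commands '[{"dx":0,"dy":0,"dz":-0.25,"ax":0,"ay":0,"az":0,"gripper":0.85},{"dx":0,"dy":0,"dz":-0.9,"ax":0,"ay":0,"az":0,"gripper":0.85},{"dx":0,"dy":0,"dz":-1,"ax":0,"ay":0,"az":0,"gripper":0.85},{"dx":0,"dy":0,"dz":-1,"ax":0,"ay":0,"az":0,"gripper":0.85},{"dx":0,"dy":0,"dz":-1,"ax":0,"ay":0,"az":0,"gripper":0.85},{"dx":0,"dy":0,"dz":-0.9,"ax":0,"ay":0,"az":-0.4,"gripper":0.85},{"dx":0,"dy":0,"dz":0,"ax":0,"ay":0,"az":-0.4,"gripper":0.85},{"dx":0,"dy":0,"dz":0,"ax":0,"ay":0,"az":0,"gripper":0.85}]'

```text
clock: 19.7
eef_pos: [401.1, 283.5, 343.8]
eef_rot: [-3.141, -0.0, 3.112]
wrist_force: [1.0, -0.8, -2.8]
finger_gap: 28.0
finger_force: 19.9
```

>>> jog_arm --commands '[{"dx":-0.742,"dy":-0.975,"dz":0,"ax":0,"ay":0,"az":0,"gripper":0.85},{"dx":-0.742,"dy":-0.975,"dz":0,"ax":0,"ay":0,"az":0,"gripper":0.85},{"dx":-0.742,"dy":-0.975,"dz":0,"ax":0,"ay":0,"az":0,"gripper":0.85},{"dx":-0.742,"dy":-0.975,"dz":0,"ax":0,"ay":0,"az":0,"gripper":0.85},{"dx":-0.742,"dy":-0.975,"dz":0,"ax":0,"ay":0,"az":0,"gripper":0.85},{"dx":-0.742,"dy":-0.975,"dz":0,"ax":0,"ay":0,"az":0,"gripper":0.85},{"dx":-0.742,"dy":-0.975,"dz":0,"ax":0,"ay":0,"az":0,"gripper":0.85},{"dx":-0.742,"dy":-0.975,"dz":0,"ax":0,"ay":0,"az":0,"gripper":0.85},{"dx":-0.742,"dy":-0.975,"dz":0,"ax":0,"ay":0,"az":0,"gripper":0.85},{"dx":0,"dy":0,"dz":0,"ax":0,"ay":0,"az":0,"gripper":0.85}]'

```text
clock: 20.95
eef_pos: [658.8, -77.8, 341.1]
eef_rot: [3.141, -0.004, 3.107]
wrist_force: [-0.6, -0.5, -4.1]
finger_gap: 28.1
finger_force: 20.0
```

>>> jog_arm --commands '[{"dx":0,"dy":0,"dz":0,"ax":0,"ay":0,"az":0,"gripper":0.85}]'

```text
clock: 21.08
eef_pos: [657.8, -74.8, 343.1]
eef_rot: [3.141, -0.001, 3.111]
wrist_force: [-0.9, 0.7, -2.7]
finger_gap: 27.7
finger_force: 20.0
```

>>> jog_arm --commands '[{"dx":0,"dy":0,"dz":0.9,"ax":0,"ay":0,"az":0,"gripper":0.85},{"dx":0,"dy":0,"dz":0.9,"ax":0,"ay":0,"az":0,"gripper":0.85},{"dx":0,"dy":0,"dz":0.9,"ax":0,"ay":0,"az":0,"gripper":0.85},{"dx":0,"dy":0,"dz":0.9,"ax":0,"ay":0,"az":0,"gripper":0.85},{"dx":0,"dy":0,"dz":0.5,"ax":0,"ay":0,"az":0,"gripper":0.85},{"dx":0,"dy":0,"dz":0.3,"ax":0,"ay":0,"az":0,"gripper":0.85},{"dx":0,"dy":0,"dz":0.05,"ax":0,"ay":0,"az":0,"gripper":0.85},{"dx":0,"dy":0,"dz":0,"ax":0,"ay":0,"az":0,"gripper":0.85}]'

```text
clock: 22.08
eef_pos: [658.3, -74.9, 166.8]
eef_rot: [-3.141, 0.001, 3.112]
wrist_force: [-0.3, 0.2, -1.9]
finger_gap: 27.6
finger_force: 20.0
```

>>> jog_arm --commands '[{"dx":0,"dy":0,"dz":0.04,"ax":0,"ay":0,"az":0,"gripper":0.85},{"dx":0,"dy":0,"dz":0.04,"ax":0,"ay":0,"az":0,"gripper":0.85},{"dx":0,"dy":0,"dz":0.02,"ax":0,"ay":0,"az":0,"gripper":0.85},{"dx":0,"dy":0,"dz":0.01,"ax":0,"ay":0,"az":0,"gripper":0.85},{"dx":0,"dy":0,"dz":0,"ax":0,"ay":0,"az":0,"gripper":0.85},{"dx":0,"dy":0,"dz":0,"ax":0,"ay":0,"az":0,"gripper":0.85}]'

```text
clock: 22.82
eef_pos: [658.2, -75.2, 161.8]
eef_rot: [-3.141, 0.001, 3.112]
wrist_force: [-2.6, 0.3, 3.8]
finger_gap: 28.0
finger_force: 20.0
```

>>> jog_arm --commands '[{"dx":0,"dy":-0.05,"dz":-0.004,"ax":0,"ay":0,"az":0,"gripper":0.85},{"dx":0,"dy":-0.05,"dz":0,"ax":0,"ay":0,"az":0,"gripper":0.85},{"dx":0,"dy":-0.05,"dz":0,"ax":0,"ay":0,"az":0,"gripper":0.85},{"dx":0,"dy":-0.05,"dz":0,"ax":0,"ay":0,"az":0,"gripper":0.85},{"dx":0,"dy":-0.05,"dz":0,"ax":0,"ay":0,"az":0,"gripper":0.85},{"dx":0,"dy":-0.05,"dz":0,"ax":0,"ay":0,"az":0,"gripper":0.85},{"dx":0,"dy":-0.05,"dz":0,"ax":0,"ay":0,"az":0,"gripper":0.85},{"dx":0,"dy":0,"dz":0,"ax":0,"ay":0,"az":0,"gripper":0.85}]'

```text
clock: 23.82
eef_pos: [657.8, -89.3, 161.8]
eef_rot: [-3.142, 0.001, 3.112]
wrist_force: [0.4, 2.1, 5.1]
finger_gap: 27.6
finger_force: 20.0
```

>>> jog_arm --commands '[{"dx":0,"dy":-0.025,"dz":0,"ax":0,"ay":0,"az":0,"gripper":0.85},{"dx":0,"dy":-0.025,"dz":0,"ax":0,"ay":0,"az":0,"gripper":0.85},{"dx":0,"dy":0,"dz":0,"ax":0,"ay":0,"az":0,"gripper":0.85}]'

```text
clock: 24.2
eef_pos: [657.8, -91.1, 161.8]
eef_rot: [3.141, 0.001, 3.112]
wrist_force: [-0.3, 4.1, 5.0]
finger_gap: 27.8
finger_force: 20.0
```

>>> jog_arm --commands '[{"dx":0,"dy":-0.015,"dz":0,"ax":0,"ay":0,"az":0,"gripper":0.85},{"dx":0,"dy":-0.015,"dz":0,"ax":0,"ay":0,"az":0,"gripper":0.85},{"dx":0,"dy":0,"dz":0,"ax":0,"ay":0,"az":0,"gripper":0.85}]'

```text
clock: 24.58
eef_pos: [657.7, -92.3, 161.8]
eef_rot: [3.141, 0.001, 3.112]
wrist_force: [0.2, 4.7, 5.2]
finger_gap: 27.7
finger_force: 20.0
```

>>> jog_arm --commands '[{"dx":0,"dy":-0.015,"dz":0,"ax":0,"ay":0,"az":0,"gripper":0.85},{"dx":0,"dy":-0.015,"dz":0,"ax":0,"ay":0,"az":0,"gripper":0.85},{"dx":0,"dy":0,"dz":0,"ax":0,"ay":0,"az":0,"gripper":0.85}]'

```text
clock: 24.95
eef_pos: [657.7, -93.5, 161.8]
eef_rot: [3.141, 0.001, 3.112]
wrist_force: [-0.6, 4.9, 5.0]
finger_gap: 28.1
finger_force: 20.0
```

>>> jog_arm --commands '[{"dx":0,"dy":-0.015,"dz":0,"ax":0,"ay":0,"az":0,"gripper":0.85},{"dx":0,"dy":-0.015,"dz":0,"ax":0,"ay":0,"az":0,"gripper":0.85},{"dx":0,"dy":0,"dz":0,"ax":0,"ay":0,"az":0,"gripper":0.85}]'

```text
clock: 25.32
eef_pos: [657.7, -93.9, 161.8]
eef_rot: [3.14, 0.0, 3.113]
wrist_force: [0.3, 8.8, 5.5]
finger_gap: 27.6
finger_force: 20.0
```

>>> jog_arm --commands '[{"dx":0,"dy":-0.01,"dz":0,"ax":0,"ay":0,"az":0,"gripper":0.85},{"dx":0,"dy":0,"dz":0,"ax":0,"ay":0,"az":0,"gripper":0.85}]'

```text
clock: 25.58
eef_pos: [657.7, -93.9, 161.8]
eef_rot: [3.14, 0.0, 3.113]
wrist_force: [-0.2, 11.0, 5.9]
finger_gap: 27.8
finger_force: 20.0
```

>>> jog_arm --commands '[{"dx":0,"dy":0.024,"dz":-0.005,"ax":0,"ay":0,"az":0,"gripper":0.85},{"dx":0,"dy":0,"dz":0,"ax":0,"ay":0,"az":0,"gripper":0.85},{"dx":0,"dy":0,"dz":0,"ax":0,"ay":0,"az":0,"gripper":0.85}]'

```text
clock: 25.95
eef_pos: [657.7, -93.9, 161.8]
eef_rot: [3.141, 0.0, 3.112]
wrist_force: [0.4, 6.4, 3.6]
finger_gap: 27.8
finger_force: 20.0
```

Contact confirmed. I release, then retreat upward and back towards the robot.

>>> jog_arm --commands '[{"dx":0,"dy":0.01,"dz":0,"ax":0,"ay":0,"az":0,"gripper":0.85},{"dx":0,"dy":0,"dz":0,"ax":0,"ay":0,"az":0,"gripper":0.5},{"dx":0,"dy":0,"dz":0,"ax":0,"ay":0,"az":0,"gripper":0.4},{"dx":0,"dy":0,"dz":0,"ax":0,"ay":0,"az":0,"gripper":0.4},{"dx":0,"dy":0,"dz":0,"ax":0,"ay":0,"az":0,"gripper":0.4},{"dx":0,"dy":0,"dz":-0.3,"ax":0,"ay":0,"az":0,"gripper":0.4},{"dx":0,"dy":0,"dz":-0.9,"ax":0,"ay":0,"az":0,"gripper":0.4},{"dx":0,"dy":0,"dz":-1,"ax":0,"ay":0,"az":0,"gripper":0.4},{"dx":0,"dy":0,"dz":-1,"ax":0,"ay":0,"az":0,"gripper":0.4},{"dx":0.5,"dy":0,"dz":-1,"ax":0,"ay":0,"az":0,"gripper":0.4}]'

```text
clock: 27.2
eef_pos: [637.4, -93.1, 331.4]
eef_rot: [-3.142, 0.0, 3.112]
wrist_force: [-0.2, -1.3, -0.4]
finger_gap: 56.6
finger_force: 0.0
```

>>> jog_arm --commands '[{"dx":1,"dy":0,"dz":0,"ax":0,"ay":0,"az":0,"gripper":0.4},{"dx":1,"dy":0,"dz":0,"ax":0,"ay":0,"az":0,"gripper":0.4},{"dx":1,"dy":0,"dz":0,"ax":0,"ay":0,"az":0,"gripper":0.4},{"dx":0,"dy":0,"dz":0,"ax":0,"ay":0,"az":0,"gripper":0.4},{"dx":0,"dy":0,"dz":0,"ax":0,"ay":0,"az":0,"gripper":0.4}]'

```text
clock: 27.82
eef_pos: [518.0, -89.7, 330.5]
eef_rot: [-3.141, 0.001, 3.112]
wrist_force: [-0.1, -1.0, 0.1]
finger_gap: 56.4
finger_force: 0.0
```

Run:
```python
from cell import manip,cams
from h import *
c=cams.camera("scene"); s=cams.camera("side")
a=cv2.resize(c["image"][180:330,320:470],(400,400)); b=cv2.resize(s["image"][120:270,350:500],(400,400))
cv2.imwrite("pics/end.png",np.vstack([np.hstack([a,b])])[:,:,::-1]); print(manip.read_state()["clock"])
```

```text
27.925
```

View pics/end.png

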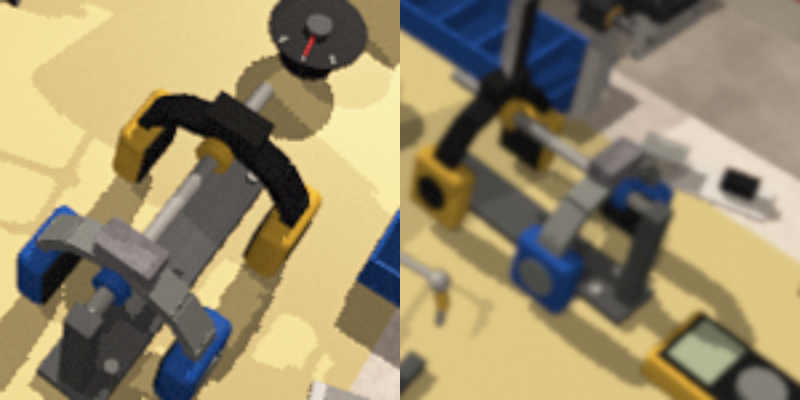

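Both headsets hang straight on the bar, each pad against the outer face of its own collar, clear of the bench. I hand the job in.

```bash
python3 -c "
from cell import job
print(job.sign_off())"
```

```text
the job is handed in; nothing more can be done
None
```

The yellow ear defenders and then the blue headphones were hung on the rail, each slid until it met the outer side of its own collar, and the job was handed in at about 28 s; the last pictures show both hanging straight and clear of the bench, though the sign-off returned no verdict.

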